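Roll-sort the salvaged brass spacers

ROBOT

A 6-joint arm with a two-finger parallel gripper is mounted at the origin on the work surface. World frame = base frame: x ahead of the robot, y to its left, z up, the work surface at z = 0. Lengths are in m, angles in degrees, forces in N, time in s.
With the tool pointing down it reaches from about 0.35 to 0.875 m from the base axis. Payload 4.2 kg.
Tool frame: the origin (TCP) lies on the centre line of the jaws, within the pads' length; the fingertips stand 19 mm ahead of it and the grasp point (between the pads) is the TCP; x points along the fingers, y is the direction in which the jaws open and shut, and the axes are right-handed (so a half turn about x gives the same grasp; the last joint's range is limited). The gripper opens to 87 mm and grips with 3 to 60 N. Pads are 19 mm wide; open, the fingers measure 117 mm over their backs; the gripper's body (75 mm by 190 mm) begins 51 mm behind the grasp point.
Start: joints at [81.108, 22.042, 0.453, 0, -68.411, -14.817], TCP at [0.251, 0.572, 0.242] pointing down, gripper open.
Joint ranges: [-179.83, 179.83], [-69.29, 118.12], [-61.27, 80.66], [-181.25, 117.63], [-171.15, -9.14], [-177.46, 177.46]. Speed limits (degrees/s): [159.86, 159.86, 180, 180, 180, 180].

INTERFACE

Orientations are given as a 3x3 rotation matrix whose columns are the frame's x, y, z axes.
In Python, from station import r, viewer, job, spotter gives the robot as it stands.
- The arm moves only by the tool play_rows, never from a script. Its argument "commands" is a list of rows, each an object of numbers: "fingers": the gripper command: -1 is fully open, 1 is shut, values between are in proportion; "tx", "ty", "tz": the shift along the tool's x, y, z normalised to -1 to 1, where 1 is 750 mm; "ax", "ay", "az": the turn, a rotation vector about the tool's x, y, z normalised to -1 to 1, where 1 is pi rad. In form: [{"fingers": .., "tx": .., "ty": .., "tz": .., "ax": .., "ay": .., "az": ..}, ...]. A call has 1 to 5 rows; each row is the pose to reach, as a shift and turn from the pose commanded when the call began, along the tool's axes at that moment, turning the shorter way round; what a row does not reach only later rows make up. A row lasts 1/12 s, in which the tool goes at most 41.7 mm and 7.16 degrees, less where a joint would pass 70% of its speed; a pose out of reach is approached as far as the arm can. A call with a number of a shift or a turn outside -1 to 1 is refused whole. A call with a gripper value outside its range is refused whole. The fingers move at their own pace and stop on an object; the grip force is fixed at half the most. Time passes only in rows, so rows that repeat a pose let the fingers close. It gives the time, the measured TCP pose, the force and the opening at its end, in the units of the state.
- r.sense(): the state, without advancing time (a new reading comes with each control period).
- viewer.capture(name): name is "scene" or "top" or "wrist"; returns a dict with "image" (480x640x3 uint8, red, green, blue), "fx", "fy", "cx", "cy" (pixels), "R" (3x3) and "t" (3): a world point X has camera coordinates R X + t; the wrist camera has in their place "mount" (4x4, takes a point from camera to tool coordinates, whose origin is the TCP and whose axes are the tool frame's). Camera axes: x right, y down, z forward; pixel columns grow to the right and rows downward; lengths in m; the calibration is good to about 2 mm. A picture is of the moment at which its call begins: read the wrist's pose just before it. There is no depth.
- job.finish_job(): hands the job in, once; it reports no verdict.
Trained networks look in a picture, given as the dict that the camera call returned (one of the last four; its "shot" number tells which), for a name from the list of things; names that differ only in an ending like _2 or _b are one class to them, and where a whole thing is asked for, a point or a joint stands for the part that bears it (a point fixed in the world has none). Each returns a list of dicts, best first, with "score" (0 to 1); they miss things now and then, are a little off and sometimes report something else, mostly with a low value. They report only what shows in the picture. A call takes as long as a camera call. They do not tell look-alikes from the thing itself.
- spotter.find_in(name, picture): "uv" ([column, row] in pixels, amid what is visible of it).
- spotter.silhouettes(name, picture): "region" (480x640 bool, what is visible of it) and "uv" ([column, row] in pixels, amid what is visible of it).
The state is a dict: "time_s": time; "joints": joint angles; "joint_velocities": joint speeds; "effort": joint torques, N m; "tcp_pos": TCP position; "ee_rot": TCP orientation; "wrist_force": force on the tool from outside, world axes, zero at the start; "moment": the same for the moment, N m; "gripper_width": opening from 0.0 (shut) to 1.0 (fully open).
Only numpy, scipy, OpenCV 4.12 (cv2) and the standard library are available. Lean on these libraries where they do the work, as an engineer would, in place of code of your own. Each camera call takes 0.05 s, during which the arm holds its last target. There are 200 camera calls.

TASK

The little wooden ramp on the repair bench sorts salvaged brass parts: whatever rolls ends in the catch trough at its foot, whatever stays put goes in the black tray. The hexagonal standoff on the ramp has not rolled, so first lift it off and leave it lying in the black tray. Then take the round spacer from the bench and release it on the upper half of the ramp, lying across the slope, so that it rolls down by itself and comes to rest in the catch trough.

Things in the scene. Friction and masses are not known exactly. Their poses are not given: they have to be found in the camera images.
- standoff_center (a point): Centre of the loose hexagonal brass standoff: 50 mm long, 28 mm across flats, 32 mm across corners, a small dark bore in each flat end. Own y axis = long axis. Starts resting on one flat about half-way down the ramp, held by friction, long axis level and across the slope. 0.08-0.17 kg.
- spacer_center (a point): Centre of the loose round brass spacer, a cylinder 50 mm long, 28 mm across, with a small dark bore in each end. Own y axis = long axis. Starts lying on the bench at any yaw, centre 14 mm up. Rolls on any slope. 0.08-0.17 kg. A square brass post (26 mm) and a small transformer with a copper coil lie near, over 80 mm away centre to centre; not needed.
- ramp: Fixed wooden ramp. Origin on the bench; x level, pointing downhill, y across, z up. Grey laminate face 140 mm wide (y -70 to 70) from x = -155 mm (top) to 60 mm (foot), 10 degrees: its height above the bench in mm is 30 + 0.176*(60 - x). Side rails stand 8 mm above the face. Then the catch trough: inside x 60 to 137, y -70 to 70 mm, floor 4 mm and walls 48 mm above the bench.
- dish: Fixed flat black plastic tray, open on top: 120 mm along its x axis, 150 mm along its y axis, walls 4 mm thick and 25 mm high, floor about 4 mm thick. Origin at the centre of its underside on the bench, z up.
There are look-alikes about, which are no part of the job. What is shaped like the part that bears spacer_center but green is not meant.

How it is judged (in metres and radians):
On the way, in this order (a step that is already met when the one before it is completed fails the run):
1. the standoff lies in the black tray, let go (x of standoff_center in the frame of dish between -0.056 and 0.056 m and y of standoff_center in the frame of dish between -0.071 and 0.071 m and height (world z) of standoff_center below 0.04 m and contact force between standoff and the fingers below 0.05 N), for 0.1 s.
2. the spacer is let go on the ramp's face, in its upper part, lying across the slope (x of spacer_center in the frame of ramp between -0.16 and 0 m and y of spacer_center in the frame of ramp between -0.07 and 0.07 m and angle between the y axis of spacer_center and the y axis of ramp, either way round below 0.6 rad and contact force between spacer and ramp above 0.02 N and contact force between spacer and the fingers below 0.05 N), for 0.02 s.
At the end, for the whole second after the job is handed in: The hexagonal standoff lies at rest with its centre inside the black tray's walls (below 40 mm), and the round spacer, having rolled there from the upper half of the ramp, lies at rest with its centre inside the catch trough (below 35 mm) (x of standoff_center in the frame of dish between -0.056 and 0.056 m and y of standoff_center in the frame of dish between -0.071 and 0.071 m and height (world z) of standoff_center below 0.04 m and linear speed of each of standoff, spacer below 0.05 m/s and x of spacer_center in the frame of ramp between 0.06 and 0.137 m and y of spacer_center in the frame of ramp between -0.07 and 0.07 m and height (world z) of spacer_center below 0.035 m); the robot touches nothing.
It fails at once if the spacer is carried or pushed down the ramp or in the trough by the fingers (x of spacer_center in the frame of ramp between 0.02 and 0.137 m and y of spacer_center in the frame of ramp between -0.07 and 0.07 m and height (world z) of spacer_center below 0.06 m and contact force between spacer and the fingers above 0.5 N).
It also fails if it takes over 64 s, if anything falls off the work surface, if the arm or the gripper's body presses on something with over 40 N, if the wrist force passes 120 N, or if a joint passes its speed limit or range.

## Working session

There is one attempt and no reset: what is moved stays moved. The work goes in short steps, Python scripts to look and compute and a tool call to move; the robot and the scene stay as the last step left them, time stands still between calls to the robot, and variables do not carry over. Pictures are saved under pics/ and viewed, about 8 in all and at most 12, crops included, and the job is handed in when it is done.

Besides the shell and the picture viewer there is one more tool, called after "Emit:" as name(argument=value, ...) on one line, values as JSON. play_rows: Moves the arm, as the interface text tells. Its arguments: {"type":"object","properties":{"commands":{"type":"array"}},"required":["commands"]}

```bash
mkdir -p pics; ls; cat > h.py <<'E'
import numpy as np, cv2
from station import r, viewer, job, spotter
def ray(p,uv):
    d=np.array([(uv[0]-p["cx"])/p["fx"],(uv[1]-p["cy"])/p["fy"],1.])
    R,t=np.array(p["R"]),np.array(p["t"]); return -R.T@t, R.T@d
def atz(p,uv,z):
    o,d=ray(p,uv); return o+d*(z-o[2])/d[2]
def proj(p,X):
    c=np.array(p["R"])@np.array(X)+np.array(p["t"]); return np.array([p["fx"]*c[0]/c[2]+p["cx"],p["fy"]*c[1]/c[2]+p["cy"]])
def wristcam(s,p):
    T=np.eye(4);T[:3,:3]=s["ee_rot"];T[:3,3]=s["tcp_pos"]
    W=np.linalg.inv(T@np.array(p["mount"])); p=dict(p);p["R"]=W[:3,:3];p["t"]=W[:3,3]; return p
def save(p,n): cv2.imwrite("pics/"+n,cv2.cvtColor(p["image"],cv2.COLOR_RGB2BGR))
E
python3 - <<'E'
from h import *
s=r.sense();print(s["time_s"],s["tcp_pos"],np.round(s["ee_rot"],3).tolist())
for c in("top","scene"):
    p=viewer.capture(c);save(p,c+"0.png")
    print(c,"pos",-np.array(p["R"]).T@np.array(p["t"]))
    for n in("standoff_center","spacer_center","ramp","dish"):
        for f in spotter.find_in(n,p)[:4]: print(n,np.round(f["uv"]),round(f["score"],2),atz(p,f["uv"],.014).round(3))
E
```

```text
pics
0.0 [0.25103449 0.57173931 0.24045636] [[-0.001, -0.402, -0.916], [-0.002, -0.916, 0.402], [-1.0, 0.002, -0.0]]
top pos [ 0.3481868  -0.07244872  0.96212486]
standoff_center [174. 205.] 0.63 [0.585 0.213 0.014]
spacer_center [475. 242.] 0.67 [ 0.521 -0.381  0.014]
spacer_center [455. 291.] 0.6 [ 0.424 -0.339  0.014]
spacer_center [430. 339.] 0.59 [ 0.334 -0.288  0.014]
spacer_center [497. 302.] 0.57 [ 0.405 -0.418  0.014]
ramp [189. 204.] 0.84 [0.589 0.185 0.014]
dish [388. 183.] 0.76 [ 0.639 -0.211  0.014]
scene pos [ 0.89674032 -0.41580027  0.92554306]
standoff_center [458. 200.] 0.92 [0.554 0.227 0.014]
spacer_center [165. 315.] 0.92 [ 0.42  -0.338  0.014]
spacer_center [119. 336.] 0.79 [ 0.406 -0.418  0.014]
spacer_center [166. 265.] 0.66 [ 0.337 -0.287  0.014]
spacer_center [179. 373.] 0.55 [ 0.521 -0.373  0.014]
ramp [449. 220.] 0.95 [0.577 0.18  0.014]
dish [312. 371.] 0.86 [ 0.648 -0.204  0.014]
```

View pics/top0.png

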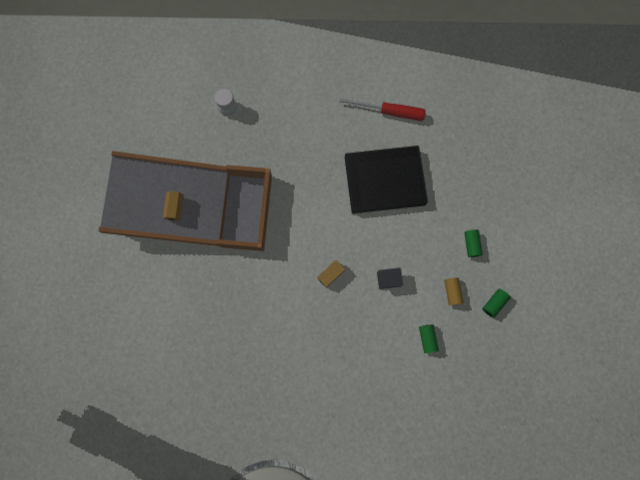

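View pics/scene0.png

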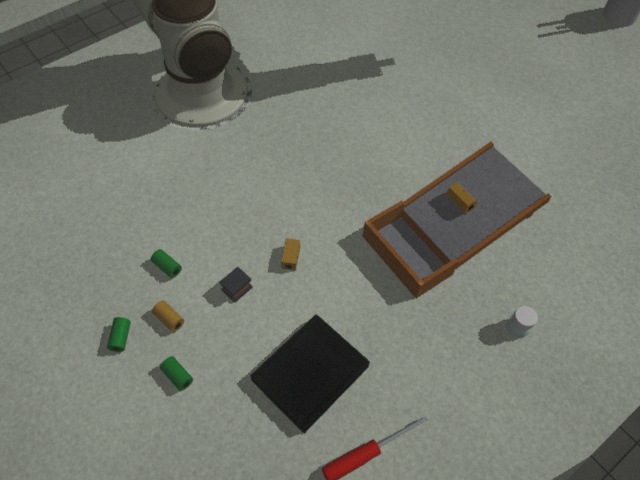

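Candidates for the spacer (top view): the brass cylinder at (454,291), green cylinders at (473,243), (497,303) and (429,339), the square post at (331,273), and the transformer at (390,279). By its description I choose (454,291). The ramp's downhill side points image-right, with the standoff at (172,206) and the tray at (386,180).

```bash
cat > fit.py <<'E'
from h import *
from scipy.optimize import minimize, least_squares
def prism(n,L,rad,rot0):
    a=np.arange(n)*2*np.pi/n+rot0; return np.array([[rad*np.cos(t),y,rad*np.sin(t)] for t in a for y in(-L/2,L/2)])
def Rz(a): c,s=np.cos(a),np.sin(a); return np.array([[c,-s,0],[s,c,0],[0,0,1]])
def Ry(a): c,s=np.cos(a),np.sin(a); return np.array([[c,0,s],[0,1,0],[-s,0,c]])
def hull(p,P,S=4):
    q=np.array([proj(p,x) for x in P]); return q
def soft(p,P,u0,S=6,w=60):
    q=(np.array([proj(p,x) for x in P])-u0+w/2+.5)*S
    m=np.zeros((w*S,w*S),np.float32); cv2.fillConvexPoly(m,cv2.convexHull((q*16).astype(np.int32)),1.,shift=4)
    return cv2.resize(m,(w,w),interpolation=cv2.INTER_AREA)
def fit(pics,masks,pts,pose0,place,step):
    us=[np.round(proj(p,place(pose0)[1])) for p in pics]
    ms=[]
    for p,m,u in zip(pics,masks,us):
        ms.append(np.pad(m,60)[int(u[1])+30:int(u[1])+90,int(u[0])+30:int(u[0])+90].astype(float))
    def cost(v):
        R,t=place(v); P=pts@R.T+t
        return sum(np.abs(soft(p,P,u)-m).sum() for p,m,u in zip(pics,ms,us))
    n=len(pose0); sx=np.vstack([pose0]+[np.array(pose0)+np.eye(n)[i]*step[i] for i in range(n)])
    o=minimize(cost,pose0,method="Nelder-Mead",options=dict(initial_simplex=sx,maxiter=300,xatol=1e-4))
    return o.x,o.fun,[m.sum() for m in ms]
def brass(p):
    h=cv2.cvtColor(p["image"],cv2.COLOR_RGB2HSV); return (h[...,0]>12)&(h[...,0]<30)&(h[...,1]>120)
E
python3 - <<'E'
from fit import *
import json
pics=[viewer.capture("top"),viewer.capture("scene")]
def pick(p,name,uv):
    fs=spotter.silhouettes(name,p); f=min(fs,key=lambda f:np.hypot(*(np.array(f["uv"])-uv))); print(name,np.round(f["uv"]),round(f["score"],2),f["region"].sum()); return f["region"]
cyl=prism(32,.05,.014,0)
ms=[pick(pics[0],"spacer_center",(454,291)),pick(pics[1],"spacer_center",(167,315))]
for y0 in(0,.8,1.6,2.4):
    x,f,n=fit(pics,ms,cyl,[.422,-.339,y0],lambda v:(Rz(v[2]),np.array([v[0],v[1],.014])),[.005,.005,.4]); print("spacer",x.round(4),np.degrees(x[2]).round(1),f,n)
# ramp from corners
cl={(-.155,.07):(113,157),(-.155,-.07):(104,230)}
# ramp x downhill -> world -y ; ramp y -> world +x : guess
pts=[(-.155,.07,.0759),(-.155,-.07,.0759),(.137,.07,.048),(.137,-.07,.048)]
uv=[(114,157),(104,231),(265,175),(261,242)]
def res(v): return np.concatenate([proj(pics[0],Rz(v[2])@np.array(P)+[v[0],v[1],0])-u for P,u in zip(pts,uv)])
o=least_squares(res,[.59,.18,-1.6],x_scale=.1); print("ramp",o.x.round(4),np.degrees(o.x[2]).round(2),o.fun.round(1))
v=o.x
# dish
dp=[(a*.056,b*.071,.025) for a,b in((1,1),(1,-1),(-1,-1),(-1,1))]
d=[pick(p,"dish",u) for p,u in zip(pics,[(388,183),(312,371)])]
c=max(cv2.findContours(d[0].astype(np.uint8),0,1)[0],key=cv2.contourArea); print("dish box",cv2.minAreaRect(c))
for y0 in(0,):
  H=np.array([[a*.06,b*.075,z] for a in(-1,1) for b in(-1,1) for z in(0,.025)])
import functools
globals()
fitw=lambda: None
import fit as F
def costd(w):
    s=0
    for p,m in zip(pics,d):
        u0=np.array([320,240]); q=np.array([proj(p,Rz(w[2])@h+[w[0],w[1],0]) for h in H])
        k=np.zeros(m.shape,np.uint8); cv2.fillConvexPoly(k,cv2.convexHull((q*16).astype(np.int32)),1,shift=4); s+=(k!=m).sum()
    return s
for y0 in(0,1.57):
    for dy in (.1,-.1):
        o=minimize(costd,[.643,-.208,y0],method="Nelder-Mead",options=dict(initial_simplex=[[.643,-.208,y0],[.65,-.208,y0],[.643,-.2,y0],[.643,-.208,y0+dy]])); print("dish",o.x.round(4),o.fun,d[0].sum(),d[1].sum())
# overlay
im=[cv2.cvtColor(p["image"],cv2.COLOR_RGB2BGR) for p in pics]
A=cv2.resize(im[0][130:260,90:280],None,fx=4,fy=4,interpolation=cv2.INTER_CUBIC)[:, :760]
L=[[(-.155,.07,.0679),(.06,.07,.03),(.06,-.07,.03),(-.155,-.07,.0679)],[(.06,.07,.048),(.137,.07,.048),(.137,-.07,.048),(.06,-.07,.048)]]
for l in L:
    q=np.array([(proj(pics[0],Rz(v[2])@np.array(P)+[v[0],v[1],0])-[90,130]+.5)*4 for P in l]); cv2.polylines(A,[np.int32(q)],True,(0,255,255),1)
    
cv2.imwrite("pics/ramp.png",A)
B=[cv2.resize(i[y-30:y+30,x-32:x+32],None,fx=6,fy=6,interpolation=cv2.INTER_CUBIC) for i,(x,y) in zip(im,[(454,291),(168,315)])]
cv2.imwrite("pics/spacer.png",np.hstack(B))
E
```

```text
spacer_center [453. 292.] 0.95 407
spacer_center [164. 314.] 0.71 530
spacer [ 0.425  -0.335  -1.4021] -80.3 89.83333346061409 [np.float64(407.0), np.float64(530.0)]
spacer [ 0.425  -0.3351  1.7343] 99.4 89.27777764946222 [np.float64(407.0), np.float64(530.0)]
spacer [ 0.425  -0.3351  1.7351] 99.4 89.30555545538664 [np.float64(407.0), np.float64(530.0)]
spacer [ 0.4248 -0.3351  1.7217] 98.6 89.75000040791929 [np.float64(407.0), np.float64(530.0)]
ramp [ 0.582   0.1663 -1.6226] -92.97 [-1.3  1.  -2.2 -0.7  3.  -2.3  0.6  1.7]
dish [386. 181.] 0.96 4602
dish [313. 371.] 0.6 7240
dish box ((385.8292236328125, 178.46340942382812), (60.95820999145508, 77.74381256103516), 83.6598129272461)
dish [ 0.6471 -0.2062  0.1284] 432.0 4602 7240
dish [ 0.6472 -0.2062  0.1302] 434.0 4602 7240
dish [ 0.6476 -0.2055  1.4102] 4118.0 4602 7240
dish [ 0.6462 -0.205   1.4287] 4148.0 4602 7240
```

View pics/ramp.png

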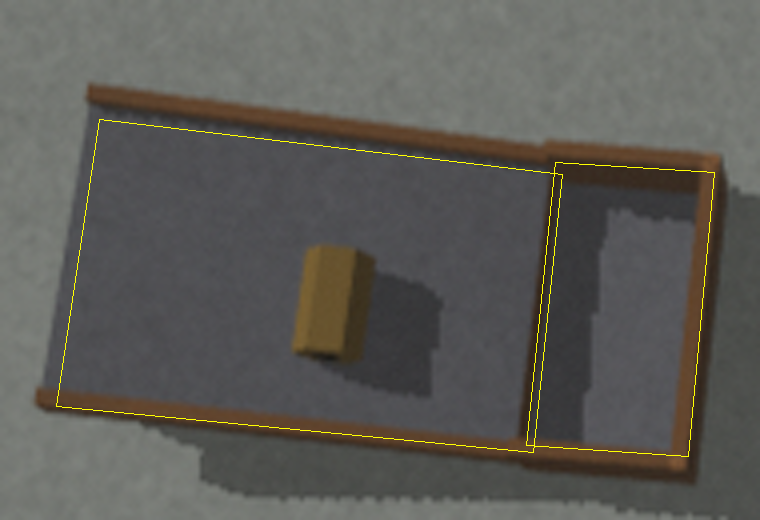

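View pics/spacer.png

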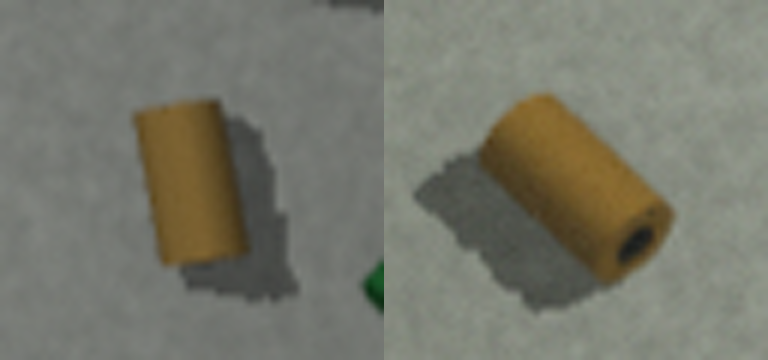

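```bash
cat > t.py <<'E'
from fit import *
pics=[viewer.capture("top"),viewer.capture("scene")]
pts=[(-.155,.07,.0759),(-.155,-.07,.0759),(.137,.07,.048),(.137,-.07,.048),(.06,.07,.03),(.06,-.07,.03)]
uv=[(112.1,155.4),(100.2,226.6),(264.5,171),(258.5,242.7),(226.3,170.8),(219.8,239)]
def res(v): return np.concatenate([proj(pics[0],Rz(v[2])@np.array(P)+[v[0],v[1],0])-u for P,u in zip(pts,uv)])
o=least_squares(res,[.59,.18,-1.6],x_scale=.1); v=o.x; print("ramp",v.round(4),np.degrees(v[2]).round(2),o.fun.round(1))
ms=[]
for p,u in zip(pics,[(174,205),(460,200)]):
    f=min(spotter.silhouettes("standoff_center",p),key=lambda f:np.hypot(*(np.array(f["uv"])-u))); ms.append(f["region"]); print(f["uv"],f["score"])
# hex, flats on +-z: corners at 0,60..
hx=prism(6,.05,.014/np.cos(np.pi/6),0)
for z in (None,):
    x,f,n=fit(pics,ms,hx,[.575,.21,v[2],.065],lambda w:(Rz(w[2])@Ry(np.radians(10)),np.array([w[0],w[1],w[3]])),[.006,.006,.1,.006])
    print("standoff",x.round(4),np.degrees(x[2]),f,n)
    l=Rz(v[2]).T@(np.array([x[0],x[1],0])-[v[0],v[1],0]); print("in ramp",l, "expected z",.03+.176*(.06-l[0])+.014/np.cos(np.radians(10)))
A=[]
for i,p in enumerate(pics):
    im=cv2.cvtColor(p["image"],cv2.COLOR_RGB2BGR); o0=[(90,130),(360,135)][i]
    C=cv2.resize(im[o0[1]:o0[1]+165,o0[0]:o0[0]+200],None,fx=4,fy=4,interpolation=cv2.INTER_CUBIC)
    for l in [[(-.155,.07,.0679),(.06,.07,.03),(.06,-.07,.03),(-.155,-.07,.0679)],[(.137,.07,.048),(.137,-.07,.048)]]:
        q=np.array([(proj(p,Rz(v[2])@np.array(P)+[v[0],v[1],0])-o0+.5)*4 for P in l]); cv2.polylines(C,[np.int32(q)],True,(0,255,255),1)
    P=hx@(Rz(x[2])@Ry(np.radians(10))).T+[x[0],x[1],x[3]]
    q=np.array([(proj(p,X)-o0+.5)*4 for X in P],np.float32); cv2.polylines(C,[np.int32(cv2.convexHull(q))],True,(255,255,0),1)
    A.append(C[:, :800])
cv2.imwrite("pics/fitA.png",cv2.resize(np.hstack(A),(800,330),interpolation=cv2.INTER_AREA))
E
python3 t.py
```

```text
ramp [ 0.5869  0.1716 -1.6309] -93.45 [-1.5 -0.6 -1.2  0.4  1.1 -0.2  0.1 -1.1  1.5  0.1  0.1  1.2]
[173.3, 206.8] 0.87
[460.3, 201.4] 0.84
standoff [ 0.5732  0.2005 -1.6591  0.0631] -95.06210373451415 72.91666653007269 [np.float64(489.0), np.float64(546.0)]
in ramp [-0.02808316 -0.01546484  0.        ] expected z 0.05971860848164816
```

View pics/fitA.png

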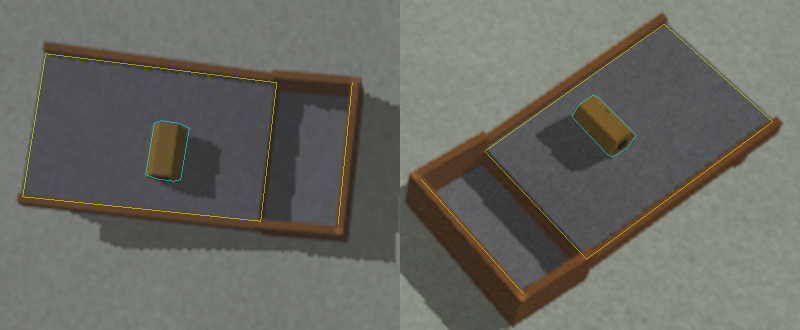

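The overlay fits well: the projected face and trough outlines lie on the wood edges in both views, and the standoff hull covers the part. The standoff height measures 63 mm against 60 mm expected. I'll grip both parts by their flat ends, so the downhill side stays clear.

```bash
cat > go.py <<'E'
import sys
from h import *
from scipy.spatial.transform import Rotation as Ro
# usage: go.py x y z yaw(of tool y, deg) ; prints staged calls
def plan(x,y,z,yaw):
    s=r.sense(); p=np.array(s["tcp_pos"]); R=np.array(s["ee_rot"])
    a=np.radians(yaw); X=np.array([0,0,-1.]); best=None
    for k in(0,np.pi):
        Y=np.array([np.cos(a+k),np.sin(a+k),0]); T=np.column_stack([X,Y,np.cross(X,Y)]); rv=Ro.from_matrix(R.T@T).as_rotvec()
        if best is None or np.linalg.norm(rv)<np.linalg.norm(best): best=rv
    d=np.array([x,y,z])-p
    n=int(np.ceil(max(np.linalg.norm(d)/.19,np.degrees(np.linalg.norm(best))/34,.01)))
    print("t",round(s["time_s"],2),"tcp",p.round(4),"F",np.round(s["wrist_force"],1),"w",round(s["gripper_width"],3),"j6",np.round(s["joints"][5]),"calls",n)
    for i in range(n):
        Ri=R@Ro.from_rotvec(best*i/n).as_matrix()
        print("t",(Ri.T@d/n/.75).round(4),"a",(best/n/np.pi).round(4))
plan(*map(float,sys.argv[1:]))
E
python3 go.py .573 .2005 .16 175.8
```

```text
t 1.0 tcp [0.2513 0.5722 0.2415] F [ 0.5  0.1 -0.2] w 0.997 j6 -15.0 calls 3
t [ 0.0362  0.0938 -0.1973] a [ 0.1305 -0.     -0.    ]
t [ 0.0362  0.0073 -0.2184] a [ 0.1305 -0.     -0.    ]
t [ 0.0362 -0.0804 -0.2032] a [ 0.1305 -0.     -0.    ]
```

Emit:
play_rows(commands=[{"fingers": -0.4, "tx": 0.036, "ty": 0.094, "tz": -0.197, "ax": 0.13, "ay": 0, "az": 0}, {"fingers": -0.4, "tx": 0.036, "ty": 0.094, "tz": -0.197, "ax": 0.13, "ay": 0, "az": 0}, {"fingers": -0.4, "tx": 0.036, "ty": 0.094, "tz": -0.197, "ax": 0.13, "ay": 0, "az": 0}, {"fingers": -0.4, "tx": 0.036, "ty": 0.094, "tz": -0.197, "ax": 0.13, "ay": 0, "az": 0}, {"fingers": -0.4, "tx": 0.036, "ty": 0.094, "tz": -0.197, "ax": 0.13, "ay": 0, "az": 0}])

```text
time_s: 1.42
tcp_pos: [0.3606, 0.4427, 0.2133]
ee_rot: [[-0.002, -0.738, -0.675], [-0.004, -0.675, 0.738], [-1.0, 0.004, -0.002]]
wrist_force: [-0.7, 0.4, -1.0]
gripper_width: 0.739
```

Emit:
play_rows(commands=[{"fingers": -0.4, "tx": 0.036, "ty": 0.007, "tz": -0.218, "ax": 0.13, "ay": 0, "az": 0}, {"fingers": -0.4, "tx": 0.036, "ty": 0.007, "tz": -0.218, "ax": 0.13, "ay": 0, "az": 0}, {"fingers": -0.4, "tx": 0.036, "ty": 0.007, "tz": -0.218, "ax": 0.13, "ay": 0, "az": 0}, {"fingers": -0.4, "tx": 0.036, "ty": 0.007, "tz": -0.218, "ax": 0.13, "ay": 0, "az": 0}, {"fingers": -0.4, "tx": 0.036, "ty": 0.007, "tz": -0.218, "ax": 0.13, "ay": 0, "az": 0}])

```text
time_s: 1.83
tcp_pos: [0.468, 0.3198, 0.1861]
ee_rot: [[-0.002, -0.945, -0.326], [-0.003, -0.326, 0.945], [-1.0, 0.003, -0.002]]
wrist_force: [-0.5, 0.7, 0.4]
gripper_width: 0.698
```

Emit:
play_rows(commands=[{"fingers": -0.4, "tx": 0.036, "ty": -0.08, "tz": -0.203, "ax": 0.13, "ay": 0, "az": 0}, {"fingers": -0.4, "tx": 0.036, "ty": -0.08, "tz": -0.203, "ax": 0.13, "ay": 0, "az": 0}, {"fingers": -0.4, "tx": 0.036, "ty": -0.08, "tz": -0.203, "ax": 0.13, "ay": 0, "az": 0}, {"fingers": -0.4, "tx": 0.036, "ty": -0.08, "tz": -0.203, "ax": 0.13, "ay": 0, "az": 0}, {"fingers": -0.4, "tx": 0.036, "ty": -0.08, "tz": -0.203, "ax": 0.13, "ay": 0, "az": 0}])

```text
time_s: 2.25
tcp_pos: [0.5757, 0.1966, 0.1588]
ee_rot: [[-0.002, -0.997, 0.076], [-0.002, 0.076, 0.997], [-1.0, 0.001, -0.002]]
wrist_force: [0.3, 0.8, -0.4]
gripper_width: 0.699
```

```bash
python3 - <<'E'
from h import *
s=r.sense();p=viewer.capture("wrist");save(p,"w1.png");p=wristcam(s,p)
print(s["tcp_pos"],s["joints"])
for f in spotter.find_in("standoff_center",p)[:2]: print(f["uv"],f["score"],atz(p,f["uv"],.06))
E
python3 go.py .573 .2005 .0705 175.8
```

```text
[0.57565969 0.19658738 0.15877481] [ 3.41069929e+01  2.43891709e+01 -8.48916880e+00  5.27838865e-02
 -5.72627154e+01 -3.84667268e+01]
[318.1, 248.3] 0.76 [0.57190204 0.19998062 0.06      ]
t 2.35 tcp [0.5736 0.2001 0.1599] F [-0.6 -0.3 -0.2] w 0.704 j6 -39.0 calls 1
t [0.1192 0.0008 0.0006] a [ 0.0008 -0.0002 -0.0003]
```

View pics/w1.png

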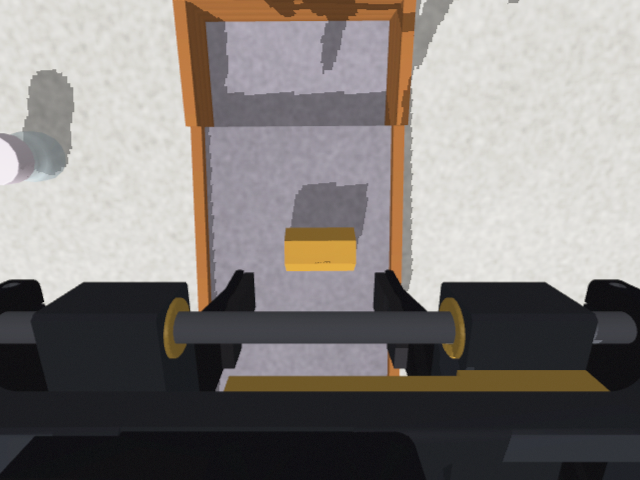

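The wrist view shows the standoff at (318,249), centred between the fingers and aligned with the jaws; its position agrees with the fit within 2 mm. Descending and gripping.

Emit:
play_rows(commands=[{"fingers": -0.4, "tx": 0.03, "ty": 0.001, "tz": 0.0006, "ax": 0, "ay": 0, "az": 0}, {"fingers": -0.4, "tx": 0.06, "ty": 0.001, "tz": 0.0006, "ax": 0, "ay": 0, "az": 0}, {"fingers": -0.4, "tx": 0.09, "ty": 0.001, "tz": 0.0006, "ax": 0, "ay": 0, "az": 0}, {"fingers": -0.4, "tx": 0.11, "ty": 0.001, "tz": 0.0006, "ax": 0, "ay": 0, "az": 0}, {"fingers": -0.4, "tx": 0.119, "ty": 0.001, "tz": 0.0006, "ax": 0, "ay": 0, "az": 0}])

```text
time_s: 2.77
tcp_pos: [0.5704, 0.2028, 0.0693]
ee_rot: [[-0.003, -0.998, 0.066], [-0.002, 0.066, 0.998], [-1.0, 0.003, -0.002]]
wrist_force: [-0.4, -0.4, -0.2]
gripper_width: 0.701
```

Emit:
play_rows(commands=[{"fingers": 1, "tx": 0, "ty": 0, "tz": 0, "ax": 0, "ay": 0, "az": 0}, {"fingers": 1, "tx": 0, "ty": 0, "tz": 0, "ax": 0, "ay": 0, "az": 0}, {"fingers": 1, "tx": 0, "ty": 0, "tz": 0, "ax": 0, "ay": 0, "az": 0}, {"fingers": 1, "tx": 0, "ty": 0, "tz": 0, "ax": 0, "ay": 0, "az": 0}, {"fingers": 1, "tx": 0, "ty": 0, "tz": 0, "ax": 0, "ay": 0, "az": 0}])

```text
time_s: 3.18
tcp_pos: [0.5728, 0.2025, 0.0726]
ee_rot: [[0.002, -0.998, 0.068], [0.001, 0.068, 0.998], [-1.0, -0.002, 0.002]]
wrist_force: [-1.5, 1.0, 1.6]
gripper_width: 0.574
```

Emit:
play_rows(commands=[{"fingers": 1, "tx": -0.02, "ty": 0, "tz": 0, "ax": 0, "ay": 0, "az": 0}, {"fingers": 1, "tx": -0.05, "ty": 0, "tz": 0, "ax": 0, "ay": 0, "az": 0}, {"fingers": 1, "tx": -0.1, "ty": 0, "tz": 0, "ax": 0, "ay": 0, "az": 0}, {"fingers": 1, "tx": -0.12, "ty": 0, "tz": 0, "ax": 0, "ay": 0, "az": 0}, {"fingers": 1, "tx": -0.12, "ty": 0, "tz": 0, "ax": 0, "ay": 0, "az": 0}])

```text
time_s: 3.6
tcp_pos: [0.5749, 0.2031, 0.1669]
ee_rot: [[0.009, -0.998, 0.067], [0.005, 0.068, 0.998], [-1.0, -0.009, 0.006]]
wrist_force: [-0.2, 0.7, -1.0]
gripper_width: 0.57
```

```bash
python3 go.py .647 -.206 .16 187.4
```

```text
t 3.6 tcp [0.5749 0.2031 0.1669] F [-0.2  0.7 -1. ] w 0.57 j6 -39.0 calls 3
t [ 0.0025 -0.0442 -0.1793] a [-0.0209  0.0005  0.001 ]
t [ 0.0026 -0.0324 -0.1818] a [-0.0209  0.0005  0.001 ]
t [ 0.0028 -0.0204 -0.1835] a [-0.0209  0.0005  0.001 ]
```

Width 0.57 is 50 mm, so it is held end to end. Carrying to the tray.

Emit:
play_rows(commands=[{"fingers": 1, "tx": 0, "ty": -0.011, "tz": -0.045, "ax": -0.005, "ay": 0, "az": 0}, {"fingers": 1, "tx": 0, "ty": -0.022, "tz": -0.09, "ax": -0.01, "ay": 0, "az": 0}, {"fingers": 1, "tx": 0, "ty": -0.033, "tz": -0.135, "ax": -0.015, "ay": 0, "az": 0}, {"fingers": 1, "tx": 0, "ty": -0.044, "tz": -0.179, "ax": -0.021, "ay": 0, "az": 0}, {"fingers": 1, "tx": 0, "ty": -0.044, "tz": -0.179, "ax": -0.021, "ay": 0, "az": 0}])

```text
time_s: 4.02
tcp_pos: [0.5954, 0.0607, 0.1602]
ee_rot: [[-0.003, -1.0, 0.007], [-0.001, 0.007, 1.0], [-1.0, 0.003, -0.001]]
wrist_force: [-0.4, 0.4, -1.7]
gripper_width: 0.571
```

Emit:
play_rows(commands=[{"fingers": 1, "tx": 0, "ty": -0.008, "tz": -0.045, "ax": -0.005, "ay": 0, "az": 0}, {"fingers": 1, "tx": 0, "ty": -0.016, "tz": -0.09, "ax": -0.01, "ay": 0, "az": 0}, {"fingers": 1, "tx": 0, "ty": -0.024, "tz": -0.135, "ax": -0.015, "ay": 0, "az": 0}, {"fingers": 1, "tx": 0, "ty": -0.032, "tz": -0.181, "ax": -0.021, "ay": 0, "az": 0}, {"fingers": 1, "tx": 0, "ty": -0.032, "tz": -0.181, "ax": -0.021, "ay": 0, "az": 0}])

```text
time_s: 4.43
tcp_pos: [0.6195, -0.0751, 0.16]
ee_rot: [[-0.002, -0.998, -0.058], [-0.001, -0.058, 0.998], [-1.0, 0.002, -0.001]]
wrist_force: [1.0, 1.5, -2.4]
gripper_width: 0.572
```

Emit:
play_rows(commands=[{"fingers": 1, "tx": 0.003, "ty": -0.005, "tz": -0.045, "ax": -0.005, "ay": 0, "az": 0}, {"fingers": 1, "tx": 0.006, "ty": -0.01, "tz": -0.09, "ax": -0.01, "ay": 0, "az": 0}, {"fingers": 1, "tx": 0.008, "ty": -0.015, "tz": -0.135, "ax": -0.015, "ay": 0, "az": 0}, {"fingers": 1, "tx": 0.008, "ty": -0.02, "tz": -0.183, "ax": -0.021, "ay": 0, "az": 0}, {"fingers": 1, "tx": 0.008, "ty": -0.02, "tz": -0.183, "ax": -0.021, "ay": 0, "az": 0}])

```text
time_s: 4.85
tcp_pos: [0.6432, -0.2112, 0.1536]
ee_rot: [[-0.001, -0.992, -0.124], [-0.001, -0.124, 0.992], [-1.0, 0.002, -0.001]]
wrist_force: [0.3, 0.4, -0.8]
gripper_width: 0.571
```

```bash
python3 go.py .647 -.206 .034 187.4
```

```text
t 4.85 tcp [ 0.6432 -0.2112  0.1536] F [ 0.3  0.4 -0.8] w 0.571 j6 12.0 calls 1
t [ 0.1595 -0.0061  0.0063] a [-0.0015 -0.0002 -0.0005]
```

Emit:
play_rows(commands=[{"fingers": 1, "tx": 0.04, "ty": -0.004, "tz": 0.004, "ax": 0, "ay": 0, "az": 0}, {"fingers": 1, "tx": 0.08, "ty": -0.004, "tz": 0.004, "ax": 0, "ay": 0, "az": 0}, {"fingers": 1, "tx": 0.12, "ty": -0.004, "tz": 0.004, "ax": 0, "ay": 0, "az": 0}, {"fingers": 1, "tx": 0.145, "ty": -0.004, "tz": 0.004, "ax": 0, "ay": 0, "az": 0}, {"fingers": 1, "tx": 0.158, "ty": -0.004, "tz": 0.004, "ax": 0, "ay": 0, "az": 0}])

```text
time_s: 5.27
tcp_pos: [0.6432, -0.2017, 0.0323]
ee_rot: [[-0.008, -0.992, -0.128], [0.002, -0.128, 0.992], [-1.0, 0.007, 0.003]]
wrist_force: [-0.3, 0.4, -0.6]
gripper_width: 0.572
```

Emit:
play_rows(commands=[{"fingers": 1, "tx": 0, "ty": 0, "tz": 0, "ax": 0, "ay": 0, "az": 0}, {"fingers": 1, "tx": 0, "ty": 0, "tz": 0, "ax": 0, "ay": 0, "az": 0}])

```text
time_s: 5.43
tcp_pos: [0.6465, -0.2025, 0.037]
ee_rot: [[0.0, -0.992, -0.13], [-0.0, -0.13, 0.992], [-1.0, -0.0, -0.0]]
wrist_force: [0.4, 0.7, -0.5]
gripper_width: 0.573
```

Emit:
play_rows(commands=[{"fingers": 1, "tx": 0.003, "ty": 0, "tz": 0, "ax": 0, "ay": 0, "az": 0}, {"fingers": 1, "tx": 0.003, "ty": 0, "tz": 0, "ax": 0, "ay": 0, "az": 0}, {"fingers": -0.4, "tx": 0.003, "ty": 0, "tz": 0, "ax": 0, "ay": 0, "az": 0}, {"fingers": -0.4, "tx": 0.003, "ty": 0, "tz": 0, "ax": 0, "ay": 0, "az": 0}, {"fingers": -0.4, "tx": 0.003, "ty": 0, "tz": 0, "ax": 0, "ay": 0, "az": 0}])

```text
time_s: 5.85
tcp_pos: [0.6466, -0.2028, 0.0355]
ee_rot: [[0.002, -0.992, -0.129], [-0.0, -0.129, 0.992], [-1.0, -0.002, -0.0]]
wrist_force: [-0.0, 0.3, -0.1]
gripper_width: 0.674
```

Emit:
play_rows(commands=[{"fingers": -0.4, "tx": 0, "ty": 0, "tz": 0, "ax": 0, "ay": 0, "az": 0}, {"fingers": -0.4, "tx": -0.03, "ty": 0, "tz": 0, "ax": 0, "ay": 0, "az": 0}, {"fingers": -0.4, "tx": -0.08, "ty": 0, "tz": 0, "ax": 0, "ay": 0, "az": 0}, {"fingers": -0.4, "tx": -0.13, "ty": 0, "tz": 0, "ax": 0, "ay": 0, "az": 0}, {"fingers": -0.4, "tx": -0.16, "ty": 0, "tz": 0, "ax": 0, "ay": 0, "az": 0}])

```text
time_s: 6.27
tcp_pos: [0.6477, -0.2033, 0.1594]
ee_rot: [[0.006, -0.991, -0.13], [-0.002, -0.13, 0.991], [-1.0, -0.006, -0.003]]
wrist_force: [0.4, 1.1, 1.5]
gripper_width: 0.697
```

```bash
python3 - <<'E'
from h import *
for c in("top","scene"):
    p=viewer.capture(c);save(p,c+"2.png")
    for f in spotter.find_in("standoff_center",p)[:2]: print(c,f["uv"],f["score"],atz(p,f["uv"],.018).round(3))
E
python3 go.py .425 -.335 .14 189.4
```

```text
top [455.0, 292.0] 0.62 [ 0.423 -0.337  0.018]
top [379.7, 182.6] 0.48 [ 0.638 -0.195  0.018]
scene [310.3, 370.6] 0.95 [ 0.648 -0.206  0.018]
t 6.47 tcp [ 0.6461 -0.2026  0.1554] F [-0.2  0.3 -1.4] w 0.703 j6 11.0 calls 2
t [ 0.01    0.1576 -0.0685] a [-0.0055  0.      0.0003]
t [ 0.0101  0.1587 -0.0658] a [-0.0055  0.      0.0003]
```

The scene view puts the standoff in the tray at (0.648,-0.206). On to the spacer.

Emit:
play_rows(commands=[{"fingers": -0.4, "tx": 0.002, "ty": 0.04, "tz": -0.017, "ax": 0, "ay": 0, "az": 0}, {"fingers": -0.4, "tx": 0.005, "ty": 0.08, "tz": -0.034, "ax": 0, "ay": 0, "az": 0}, {"fingers": -0.4, "tx": 0.008, "ty": 0.12, "tz": -0.051, "ax": -0.005, "ay": 0, "az": 0}, {"fingers": -0.4, "tx": 0.01, "ty": 0.158, "tz": -0.068, "ax": -0.005, "ay": 0, "az": 0}, {"fingers": -0.4, "tx": 0.01, "ty": 0.158, "tz": -0.068, "ax": -0.005, "ay": 0, "az": 0}])

```text
time_s: 6.88
tcp_pos: [0.529, -0.2699, 0.1447]
ee_rot: [[-0.008, -0.99, -0.14], [0.003, -0.14, 0.99], [-1.0, 0.007, 0.004]]
wrist_force: [-0.2, 0.8, -0.5]
gripper_width: 0.704
```

Emit:
play_rows(commands=[{"fingers": -0.4, "tx": 0.002, "ty": 0.04, "tz": -0.017, "ax": 0, "ay": 0, "az": 0}, {"fingers": -0.4, "tx": 0.005, "ty": 0.08, "tz": -0.034, "ax": 0, "ay": 0, "az": 0}, {"fingers": -0.4, "tx": 0.008, "ty": 0.12, "tz": -0.051, "ax": -0.005, "ay": 0, "az": 0}, {"fingers": -0.4, "tx": 0.01, "ty": 0.159, "tz": -0.066, "ax": -0.005, "ay": 0, "az": 0}, {"fingers": -0.4, "tx": 0.01, "ty": 0.159, "tz": -0.066, "ax": -0.005, "ay": 0, "az": 0}])

```text
time_s: 7.3
tcp_pos: [0.4188, -0.3354, 0.1375]
ee_rot: [[-0.006, -0.988, -0.156], [0.003, -0.156, 0.988], [-1.0, 0.006, 0.004]]
wrist_force: [0.7, 0.3, 0.4]
gripper_width: 0.695
```

```bash
python3 - <<'E'
from h import *
s=r.sense();p=viewer.capture("wrist");save(p,"w2.png");p=wristcam(s,p)
for f in spotter.silhouettes("spacer_center",p)[:3]:
    m=f["region"].astype(np.uint8); c=max(cv2.findContours(m,0,1)[0],key=cv2.contourArea)
    print(f["uv"],f["score"],atz(p,f["uv"],.02),p["image"][f["region"]].mean(0).round(),cv2.minAreaRect(c))
E
python3 go.py .425 -.335 .024 189.4
```

```text
[354.1, 134.8] 0.94 [ 0.40049153 -0.41529605  0.02      ] [ 23. 119.  52.] ((352.10284423828125, 130.8977813720703), (71.75515747070312, 40.06779098510742), 52.30575942993164)
[189.5, 159.7] 0.82 [ 0.51657784 -0.3791377   0.02      ] [ 25. 122.  54.] ((189.06491088867188, 159.76657104492188), (79.0484848022461, 37.89491653442383), 3.012787342071533)
[308.1, 232.9] 0.61 [ 0.42209528 -0.3373525   0.02      ] [165. 125.  53.] ((307.0, 231.0), (34.0, 66.0), 90.0)
t 7.4 tcp [ 0.423  -0.3351  0.1384] F [ 0.6 -0.7  0.7] w 0.696 j6 30.0 calls 1
t [ 0.1525 -0.003  -0.0005] a [-0.0016  0.0004 -0.0006]
```

View pics/w2.png

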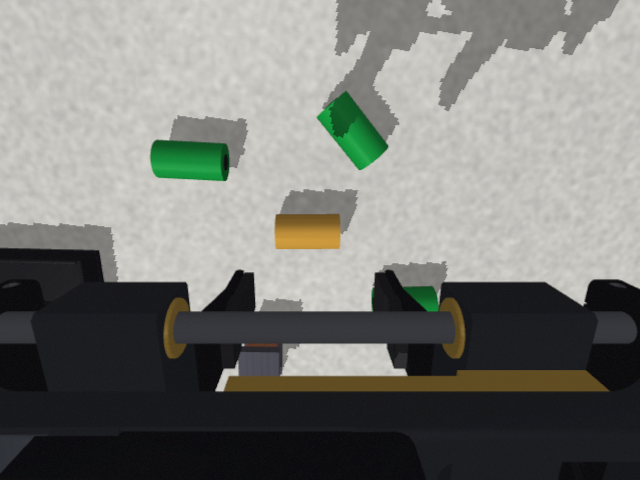

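Wrist view: the brass spacer lies at (307,231) in line with the jaws and about 3 mm toward +x; the green look-alikes at (190,160), (352,131) and (405,298) are clear of the fingers.

Emit:
play_rows(commands=[{"fingers": -0.6, "tx": 0.04, "ty": -0.004, "tz": -0.001, "ax": 0, "ay": 0, "az": 0}, {"fingers": -0.6, "tx": 0.08, "ty": -0.004, "tz": -0.001, "ax": 0, "ay": 0, "az": 0}, {"fingers": -0.6, "tx": 0.115, "ty": -0.004, "tz": -0.001, "ax": 0, "ay": 0, "az": 0}, {"fingers": -0.6, "tx": 0.14, "ty": -0.004, "tz": -0.001, "ax": 0, "ay": 0, "az": 0}, {"fingers": -0.6, "tx": 0.151, "ty": -0.004, "tz": -0.001, "ax": 0, "ay": 0, "az": 0}])

```text
time_s: 7.82
tcp_pos: [0.4265, -0.3337, 0.0228]
ee_rot: [[-0.006, -0.987, -0.161], [0.003, -0.161, 0.987], [-1.0, 0.005, 0.003]]
wrist_force: [-0.1, 0.5, -0.2]
gripper_width: 0.797
```

Emit:
play_rows(commands=[{"fingers": 1, "tx": 0, "ty": 0, "tz": 0, "ax": 0, "ay": 0, "az": 0}, {"fingers": 1, "tx": 0, "ty": 0, "tz": 0, "ax": 0, "ay": 0, "az": 0}, {"fingers": 1, "tx": 0, "ty": 0, "tz": 0, "ax": 0, "ay": 0, "az": 0}, {"fingers": 1, "tx": 0, "ty": 0, "tz": 0, "ax": 0, "ay": 0, "az": 0}, {"fingers": 1, "tx": 0, "ty": 0, "tz": 0, "ax": 0, "ay": 0, "az": 0}])

```text
time_s: 8.23
tcp_pos: [0.4281, -0.3353, 0.0275]
ee_rot: [[0.002, -0.987, -0.16], [-0.001, -0.16, 0.987], [-1.0, -0.002, -0.001]]
wrist_force: [-0.1, 0.9, 1.2]
gripper_width: 0.572
```

Emit:
play_rows(commands=[{"fingers": 1, "tx": -0.02, "ty": 0, "tz": 0, "ax": 0, "ay": 0, "az": 0}, {"fingers": 1, "tx": -0.05, "ty": 0, "tz": 0, "ax": 0, "ay": 0, "az": 0}, {"fingers": 1, "tx": -0.1, "ty": 0, "tz": 0, "ax": 0, "ay": 0, "az": 0}, {"fingers": 1, "tx": -0.15, "ty": 0, "tz": 0, "ax": 0, "ay": 0, "az": 0}, {"fingers": 1, "tx": -0.2, "ty": 0, "tz": 0, "ax": 0, "ay": 0, "az": 0}])

```text
time_s: 8.65
tcp_pos: [0.427, -0.335, 0.1785]
ee_rot: [[0.001, -0.987, -0.16], [-0.0, -0.16, 0.987], [-1.0, -0.001, -0.0]]
wrist_force: [0.4, -1.2, -1.3]
gripper_width: 0.574
```

```bash
python3 - <<'E'
from fit import *
v=[.5869,.1716,-1.6309]
for x in(-.09,-.08): print(x,Rz(v[2])@[x,0,0]+[v[0],v[1],0], "face z",.03+.176*(.06-x), "ctr",.03+.176*(.06-x)+.0142)
E
python3 go.py .592 .257 .17 176.5
```

```text
-0.09 [0.59230607 0.26143749 0.        ] face z 0.05639999999999999 ctr 0.0706
-0.08 [0.5917054  0.25145555 0.        ] face z 0.05464 ctr 0.06884
t 8.65 tcp [ 0.427  -0.335   0.1785] F [ 0.4 -1.2 -1.3] w 0.574 j6 30.0 calls 4
t [ 0.0028 -0.0859  0.186 ] a [ 0.0177 -0.      0.    ]
t [ 0.0028 -0.0755  0.1904] a [ 0.0177 -0.      0.    ]
t [ 0.0028 -0.0648  0.1943] a [ 0.0177 -0.      0.    ]
t [ 0.0028 -0.0539  0.1976] a [ 0.0177 -0.      0.    ]
```

Emit:
play_rows(commands=[{"fingers": 1, "tx": 0, "ty": -0.021, "tz": 0.046, "ax": 0.005, "ay": 0, "az": 0}, {"fingers": 1, "tx": 0, "ty": -0.043, "tz": 0.093, "ax": 0.01, "ay": 0, "az": 0}, {"fingers": 1, "tx": 0, "ty": -0.064, "tz": 0.139, "ax": 0.015, "ay": 0, "az": 0}, {"fingers": 1, "tx": 0, "ty": -0.086, "tz": 0.186, "ax": 0.018, "ay": 0, "az": 0}, {"fingers": 1, "tx": 0, "ty": -0.086, "tz": 0.186, "ax": 0.018, "ay": 0, "az": 0}])

```text
time_s: 9.07
tcp_pos: [0.4702, -0.1825, 0.1774]
ee_rot: [[0.003, -0.994, -0.11], [0.001, -0.11, 0.994], [-1.0, -0.003, 0.0]]
wrist_force: [0.1, -0.5, -0.8]
gripper_width: 0.569
```

Emit:
play_rows(commands=[{"fingers": 1, "tx": 0, "ty": -0.019, "tz": 0.047, "ax": 0.005, "ay": 0, "az": 0}, {"fingers": 1, "tx": 0, "ty": -0.038, "tz": 0.095, "ax": 0.01, "ay": 0, "az": 0}, {"fingers": 1, "tx": 0, "ty": -0.057, "tz": 0.142, "ax": 0.015, "ay": 0, "az": 0}, {"fingers": 1, "tx": 0, "ty": -0.075, "tz": 0.19, "ax": 0.018, "ay": 0, "az": 0}, {"fingers": 1, "tx": 0, "ty": -0.075, "tz": 0.19, "ax": 0.018, "ay": 0, "az": 0}])

```text
time_s: 9.48
tcp_pos: [0.5119, -0.0348, 0.1772]
ee_rot: [[0.004, -0.999, -0.054], [0.001, -0.054, 0.999], [-1.0, -0.004, 0.001]]
wrist_force: [-0.1, -1.3, -0.9]
gripper_width: 0.573
```

Emit:
play_rows(commands=[{"fingers": 1, "tx": 0, "ty": -0.016, "tz": 0.048, "ax": 0.005, "ay": 0, "az": 0}, {"fingers": 1, "tx": 0, "ty": -0.032, "tz": 0.097, "ax": 0.01, "ay": 0, "az": 0}, {"fingers": 1, "tx": 0, "ty": -0.048, "tz": 0.145, "ax": 0.015, "ay": 0, "az": 0}, {"fingers": 1, "tx": 0, "ty": -0.065, "tz": 0.194, "ax": 0.018, "ay": 0, "az": 0}, {"fingers": 1, "tx": 0, "ty": -0.065, "tz": 0.194, "ax": 0.018, "ay": 0, "az": 0}])

```text
time_s: 9.9
tcp_pos: [0.554, 0.1133, 0.1769]
ee_rot: [[0.004, -1.0, 0.004], [0.002, 0.004, 1.0], [-1.0, -0.004, 0.002]]
wrist_force: [0.9, -0.5, -1.9]
gripper_width: 0.572
```

Emit:
play_rows(commands=[{"fingers": 1, "tx": 0, "ty": -0.013, "tz": 0.049, "ax": 0.005, "ay": 0, "az": 0}, {"fingers": 1, "tx": 0, "ty": -0.027, "tz": 0.098, "ax": 0.01, "ay": 0, "az": 0}, {"fingers": 1, "tx": 0, "ty": -0.04, "tz": 0.147, "ax": 0.015, "ay": 0, "az": 0}, {"fingers": 1, "tx": 0, "ty": -0.054, "tz": 0.198, "ax": 0.018, "ay": 0, "az": 0}, {"fingers": 1, "tx": 0, "ty": -0.054, "tz": 0.198, "ax": 0.018, "ay": 0, "az": 0}])

```text
time_s: 10.32
tcp_pos: [0.5952, 0.262, 0.1761]
ee_rot: [[0.004, -0.998, 0.061], [0.003, 0.061, 0.998], [-1.0, -0.003, 0.003]]
wrist_force: [0.3, -0.1, -0.6]
gripper_width: 0.575
```

Emit:
play_rows(commands=[{"fingers": 1, "tx": 0, "ty": 0, "tz": 0, "ax": 0, "ay": 0, "az": 0}, {"fingers": 1, "tx": 0, "ty": 0, "tz": 0, "ax": 0, "ay": 0, "az": 0}, {"fingers": 1, "tx": 0, "ty": 0, "tz": 0, "ax": 0, "ay": 0, "az": 0}])

```text
time_s: 10.57
tcp_pos: [0.5929, 0.2549, 0.1764]
ee_rot: [[-0.001, -0.998, 0.066], [-0.0, 0.066, 0.998], [-1.0, 0.001, -0.0]]
wrist_force: [-0.2, -0.5, -2.1]
gripper_width: 0.57
```

```bash
python3 - <<'E'
from fit import *
pics=[viewer.capture("top"),viewer.capture("scene")]
for p,c in zip(pics,("top","scene")):
    save(p,c+"3.png")
    for n in("spacer_center","standoff_center"):
        for f in spotter.find_in(n,p)[:5]: print(c,n,np.round(f["uv"]),round(f["score"],2),p["image"][int(f["uv"][1]),int(f["uv"][0])])
E
python3 go.py .592 .257 .083 176.5
```

```text
top spacer_center [496. 302.] 0.96 [31 98 45]
top spacer_center [429. 341.] 0.83 [32 96 47]
top spacer_center [128. 174.] 0.69 [76 60 36]
top standoff_center [381. 180.] 0.94 [120  95  51]
scene spacer_center [500. 149.] 0.77 [78 63 29]
scene spacer_center [181. 370.] 0.65 [ 44 113  52]
scene spacer_center [163. 264.] 0.62 [36 86 44]
scene spacer_center [120. 336.] 0.59 [ 42 121  54]
scene standoff_center [312. 369.] 0.82 [139 108  44]
t 10.87 tcp [0.5933 0.2556 0.1767] F [ 0.1  0.3 -1.9] w 0.579 j6 -41.0 calls 1
t [0.1249 0.0018 0.0017] a [-0.0015  0.0001  0.0001]
```

View pics/scene3.png

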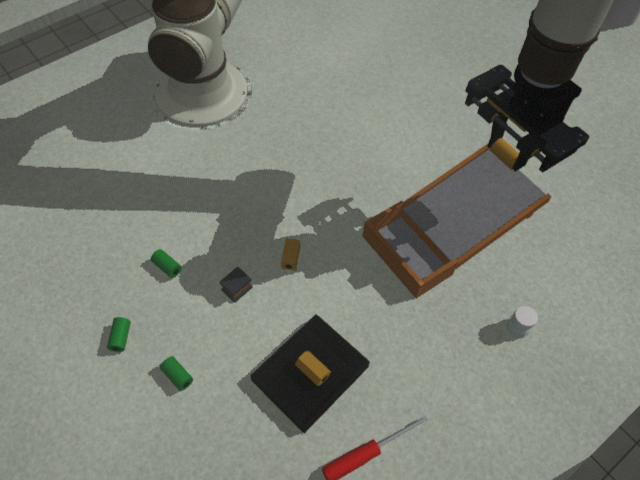

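The standoff lies in the tray at (312,369), the spacer is held at (506,151), and the ramp is clear. Lowering slowly and feeling for contact.

Emit:
play_rows(commands=[{"fingers": 1, "tx": 0.04, "ty": 0.002, "tz": 0.001, "ax": 0, "ay": 0, "az": 0}, {"fingers": 1, "tx": 0.08, "ty": 0.002, "tz": 0.001, "ax": 0, "ay": 0, "az": 0}, {"fingers": 1, "tx": 0.11, "ty": 0.002, "tz": 0.001, "ax": 0, "ay": 0, "az": 0}, {"fingers": 1, "tx": 0.119, "ty": 0.002, "tz": 0.001, "ax": 0, "ay": 0, "az": 0}, {"fingers": 1, "tx": 0.119, "ty": 0.002, "tz": 0.001, "ax": 0, "ay": 0, "az": 0}])

```text
time_s: 11.28
tcp_pos: [0.5909, 0.2563, 0.0855]
ee_rot: [[-0.003, -0.998, 0.065], [-0.003, 0.065, 0.998], [-1.0, 0.003, -0.003]]
wrist_force: [0.5, 0.7, -1.2]
gripper_width: 0.571
```

Emit:
play_rows(commands=[{"fingers": 1, "tx": 0.002, "ty": 0, "tz": 0, "ax": 0, "ay": 0, "az": 0}, {"fingers": 1, "tx": 0.003, "ty": 0, "tz": 0, "ax": 0, "ay": 0, "az": 0}, {"fingers": 1, "tx": 0.003, "ty": 0, "tz": 0, "ax": 0, "ay": 0, "az": 0}, {"fingers": 1, "tx": 0.003, "ty": 0, "tz": 0, "ax": 0, "ay": 0, "az": 0}])

```text
time_s: 11.62
tcp_pos: [0.5924, 0.2575, 0.0861]
ee_rot: [[0.002, -0.998, 0.065], [0.001, 0.065, 0.998], [-1.0, -0.002, 0.002]]
wrist_force: [-0.3, -0.3, -0.8]
gripper_width: 0.57
```

Emit:
play_rows(commands=[{"fingers": 1, "tx": 0.002, "ty": 0, "tz": 0, "ax": 0, "ay": 0, "az": 0}, {"fingers": 1, "tx": 0.002, "ty": 0, "tz": 0, "ax": 0, "ay": 0, "az": 0}, {"fingers": 1, "tx": 0.002, "ty": 0, "tz": 0, "ax": 0, "ay": 0, "az": 0}])

```text
time_s: 11.87
tcp_pos: [0.5918, 0.2572, 0.0834]
ee_rot: [[0.0, -0.998, 0.065], [0.0, 0.065, 0.998], [-1.0, -0.0, 0.0]]
wrist_force: [0.3, 0.3, -2.2]
gripper_width: 0.57
```

Emit:
play_rows(commands=[{"fingers": 1, "tx": 0.002, "ty": 0, "tz": 0, "ax": 0, "ay": 0, "az": 0}, {"fingers": 1, "tx": 0.002, "ty": 0, "tz": 0, "ax": 0, "ay": 0, "az": 0}, {"fingers": 1, "tx": 0.002, "ty": 0, "tz": 0, "ax": 0, "ay": 0, "az": 0}])

```text
time_s: 12.12
tcp_pos: [0.5919, 0.2573, 0.0832]
ee_rot: [[0.001, -0.998, 0.065], [0.0, 0.065, 0.998], [-1.0, -0.001, 0.0]]
wrist_force: [-3.2, -0.3, 5.8]
gripper_width: 0.573
```

Contact felt (about 8 N change). Releasing without moving the arm.

Emit:
play_rows(commands=[{"fingers": -0.6, "tx": 0, "ty": 0, "tz": 0, "ax": 0, "ay": 0, "az": 0}, {"fingers": -0.6, "tx": 0, "ty": 0, "tz": 0, "ax": 0, "ay": 0, "az": 0}, {"fingers": -0.6, "tx": 0, "ty": 0, "tz": 0, "ax": 0, "ay": 0, "az": 0}, {"fingers": -0.6, "tx": 0, "ty": 0, "tz": 0, "ax": 0, "ay": 0, "az": 0}, {"fingers": -0.6, "tx": 0, "ty": 0, "tz": 0, "ax": 0, "ay": 0, "az": 0}])

```text
time_s: 12.53
tcp_pos: [0.5918, 0.2572, 0.0816]
ee_rot: [[-0.0, -0.998, 0.065], [-0.0, 0.065, 0.998], [-1.0, 0.0, -0.0]]
wrist_force: [-0.7, -0.5, -0.4]
gripper_width: 0.782
```

Emit:
play_rows(commands=[{"fingers": -0.6, "tx": 0, "ty": 0, "tz": 0, "ax": 0, "ay": 0, "az": 0}, {"fingers": -0.6, "tx": 0, "ty": 0, "tz": 0, "ax": 0, "ay": 0, "az": 0}, {"fingers": -0.6, "tx": 0, "ty": 0, "tz": 0, "ax": 0, "ay": 0, "az": 0}, {"fingers": -0.6, "tx": 0, "ty": 0, "tz": 0, "ax": 0, "ay": 0, "az": 0}, {"fingers": -0.6, "tx": 0, "ty": 0, "tz": 0, "ax": 0, "ay": 0, "az": 0}])

```text
time_s: 12.95
tcp_pos: [0.5918, 0.2572, 0.0818]
ee_rot: [[0.0, -0.998, 0.065], [-0.0, 0.065, 0.998], [-1.0, -0.0, -0.0]]
wrist_force: [-0.0, 0.4, 0.4]
gripper_width: 0.803
```

Emit:
play_rows(commands=[{"fingers": -0.6, "tx": -0.02, "ty": 0, "tz": 0, "ax": 0, "ay": 0, "az": 0}, {"fingers": -0.6, "tx": -0.06, "ty": 0, "tz": 0, "ax": 0, "ay": 0, "az": 0}, {"fingers": -0.6, "tx": -0.1, "ty": 0, "tz": 0, "ax": 0, "ay": 0, "az": 0}, {"fingers": -0.6, "tx": -0.14, "ty": 0, "tz": 0, "ax": 0, "ay": 0, "az": 0}, {"fingers": -0.6, "tx": -0.16, "ty": 0, "tz": 0, "ax": 0, "ay": 0, "az": 0}])

```text
time_s: 13.37
tcp_pos: [0.5933, 0.2578, 0.2064]
ee_rot: [[0.006, -0.998, 0.064], [0.003, 0.064, 0.998], [-1.0, -0.006, 0.003]]
wrist_force: [0.8, 0.5, 1.0]
gripper_width: 0.803
```

```bash
python3 - <<'E'
from fit import *
v=[.5869,.1716,-1.6309]
for c in("top","scene","scene"):
    p=viewer.capture(c);save(p,c+"4.png")
    for f in spotter.find_in("spacer_center",p)[:6]:
        X=atz(p,f["uv"],.018); l=Rz(v[2]).T@(X-[v[0],v[1],0]); 
        if X[1]>0: print(c,f["uv"],round(f["score"],2),"in ramp",l.round(3))
    for f in spotter.find_in("standoff_center",p)[:2]: print(c,"standoff",f["uv"],(Rz(.129).T@(atz(p,f["uv"],.018)-[.647,-.206,0])).round(3))
E
```

```text
top [255.7, 209.7] 0.68 in ramp [ 0.121 -0.002  0.018]
top standoff [384.8, 179.1] [-0.002  0.001  0.018]
scene [398.8, 251.6] 0.77 in ramp [ 0.116 -0.008  0.018]
scene standoff [314.1, 369.6] [0.004 0.005 0.018]
scene [400.8, 252.6] 0.71 in ramp [ 0.114 -0.005  0.018]
scene standoff [314.0, 371.9] [0.006 0.002 0.018]
```

View pics/scene4.png

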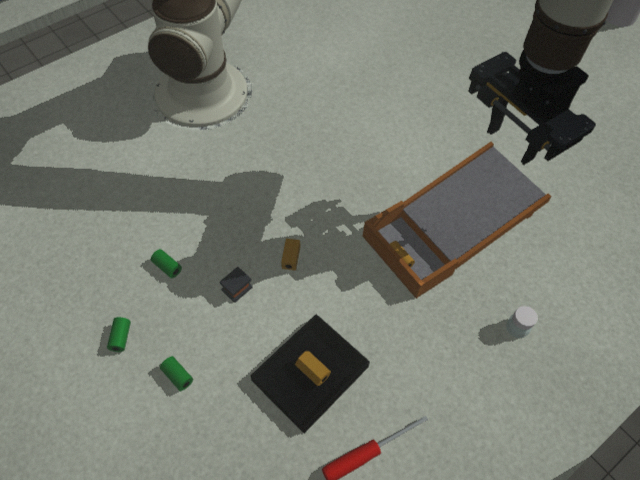

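The spacer lies in the trough at (402,254) and the standoff in the tray at (313,369). I'll let everything settle before handing in.

Emit:
play_rows(commands=[{"fingers": -0.6, "tx": 0, "ty": 0, "tz": 0, "ax": 0, "ay": 0, "az": 0}, {"fingers": -0.6, "tx": 0, "ty": 0, "tz": 0, "ax": 0, "ay": 0, "az": 0}, {"fingers": -0.6, "tx": 0, "ty": 0, "tz": 0, "ax": 0, "ay": 0, "az": 0}, {"fingers": -0.6, "tx": 0, "ty": 0, "tz": 0, "ax": 0, "ay": 0, "az": 0}, {"fingers": -0.6, "tx": 0, "ty": 0, "tz": 0, "ax": 0, "ay": 0, "az": 0}])

```text
time_s: 14.23
tcp_pos: [0.5918, 0.2572, 0.2018]
ee_rot: [[0.0, -0.998, 0.065], [-0.0, 0.065, 0.998], [-1.0, -0.0, -0.0]]
wrist_force: [0.4, 0.1, -0.2]
gripper_width: 0.802
```

```bash
python3 - <<'E'
from fit import *
v=[.5869,.1716,-1.6309]; last=None
for i in range(30):   # settle, 0.05 s a picture
    p=viewer.capture("top")
    m=brass(p)[165:255,225:275]; c=np.array(np.nonzero(m)).mean(1)
    if i%5==4:
        print(i,m.sum(),c.round(2))
        
for f in spotter.find_in("spacer_center",p)[:6]:
    X=atz(p,f["uv"],.018)
    if X[1]>0: print(f["uv"],(Rz(v[2]).T@(X-[v[0],v[1],0])).round(3))
print(r.sense()["time_s"])
E
```

```text
4 697 [37.92 28.1 ]
9 692 [37.47 28.44]
14 696 [37.66 28.28]
19 683 [37.41 28.21]
24 685 [37.76 28.07]
29 700 [38.18 28.17]
[254.9, 211.0] [ 0.12  -0.004  0.018]
15.7833
```

```bash
python3 -c "
from station import job; print(job.finish_job())"
```

```text
the job is handed in; nothing more can be done
None
```

I did the job and handed it in at about 15.8 s of the 64 s allowed; the hand-in reported no verdict.

- **Standoff:** I gripped it by its flat ends, lifted it off the ramp and released it in the middle of the black tray. The last pictures put it within about 6 mm of the tray's centre.
- **Spacer:** I picked the brass cylinder, not the green look-alikes, by its ends. I lowered it across the upper ramp, at ramp x about −0.086 m, until I felt contact, then opened the fingers without moving the arm. It rolled down by itself and rests in the catch trough at about x 0.12, y −0.004 m in the ramp frame.

**Last checks:** The spacer's position in the top view moved by only about 1 mm over the last two seconds, and the gripper was clear at 0.20 m height.

**Disagreements:**
- The standoff's fitted height on the ramp was 3 mm above the expected value; I used the expected one.
- TCP readings scattered by a few millimetres.
- The final colour mask I used to check that the spacer was still also picked up wood pixels. It showed no clear motion but is weak evidence on its own.
- I took heights in the trough and tray from the resting geometry rather than measuring them.

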